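# Hook the bronze bell out of the narrow glass case

### The job

Take the fork-ended hook rod from its stand and use it to fetch the bronze bell that hangs in the narrow glass case: raise its wire bail with the fork, gently against the sprung clear keeper, just far enough to clear the pin at the end of the peg, draw it out from under the keeper and lift it out of the top. Set the bell gently upright in the middle of the round wooden plinth, then hang the rod back in its stand. Never touch the bell with the gripper, never force the case or keeper, and leave the clown, the egg and the key as they are.

Things in the scene. Friction and masses are not known exactly. Their poses are not given: they have to be found in the camera images.
- case: Narrow display case, fixed: birch foot 165 x 102 x 12 mm, four glass walls 5 mm thick reaching 152 mm above the counter, open at the top; inside 135 (x) x 72 (y) mm. Origin: middle of the underside, on the counter; z up; +x to the back wall, which carries peg, pin and keeper. Glass, pin and keeper break if the rod or bell bears on them with more than 15 N.
- peg_saddle (a point): Where the bail hangs: on a level flat brass peg (8 wide, 5 thick, top 101 mm above the counter) from the back wall (26 mm to +x). Case axes. It ends in an upright pin 16 to 22 mm to -x of this point; the head of the pin, 4 mm thick, juts back to 10 mm from it. Pin and keeper form one gate, clamped at a height that differs each time and is not reported: pin top 8 to 34 mm above this point.
- mouth (a point): Middle of the open part of the case's top, 152 mm above the counter, 87 (x) x 72 (y) mm. Case axes. From 44 mm to +x of here to the back wall the keeper, a clear level plate 46 x 64 x 5 mm with brass edges, roofs the peg; underside at rest 2 mm above the pin's top. It can be pushed up 10.5 mm to a hard stop: 3 N to start, 0.6 N more per mm, 9 N at the stop.
- bell_center (a point): Middle of the bronze bell with its rigid wire bail, 43 mm above its foot; total height 86 mm. The bell proper is 30 mm tall, foot 38 mm across; 0.10 to 0.15 kg in all. Bail: upright rectangular loop of 5 mm wire in the bell's y-z plane, inside 39 mm wide. Bell axes are the case's at the start: bail across the case, foot 20 mm above the counter.
- bail_bar (a point): Middle of the underside of the bail's level top bar, 81 mm above the bell's foot. The bar runs along the bell's y. Between it and the top of the loop's lower wire the opening is 46 mm high at 11 mm either side of the middle (50 mm at the middle).
- rod_grip (a point): Middle of the wooden handle of the hook rod: 16 (x) x 34 (y) x 44 (z) mm, a brass flange of 16 x 44 mm right below it (underside 28 mm below this point), then a 10 mm tube and 7 mm steel rod. Rod about 0.18 kg; axes parallel to the stand's while it hangs there. Grip the handle firmly from above.
- stand_seat (a point): On the rod's stand (fixed): where the handle's middle lies when the rod hangs home, 168 mm above the counter. z up, +x to the two posts (65 mm away). The flange rests on two level brass bars along x (tops 28 mm below this point, gap 20 mm) from 20 mm at -x, their open end, to the posts; tube between them, fork pointing to +x.
- fork_top (a point): On the rod's axis, level with the top of the fork's prongs, 105 mm below the handle's middle. Fork: two level round prongs 5 mm thick at y = -11 and +11 mm, joined by a crossbar at the rod, reaching to the rod's +x; their ends turn up (centre line 44 mm from the axis) and rise 8 mm above this point. So, with the bail in the fork, the ends meet the keeper first.
- plinth: Round dark wooden plinth, fixed, 90 mm across, 16 mm high. Origin: middle of its underside, on the counter.
- clown_center (a point): Bystander: tin clown figure on a box 50 x 50 mm, in all 107 mm tall. Point 50 mm above the counter.
- egg_center (a point): Bystander: rose quartz egg in a wooden cup, 40 mm across, 66 mm tall. Point half-way up.
- key_center (a point): Bystander: silver key lying flat on the counter, about 70 mm long, 6 mm thick. Point at the bow end.

How it is judged (in metres and radians):
On the way, in this order (a step that is already met when the one before it is completed fails the run):
1. the hook rod is out of its stand (distance between rod_grip and stand_seat above 0.06 m), for 0.1 s.
2. the bell hangs from the rod with its foot higher than the top of the glass case, touching neither the gripper nor the case (contact force between rod and bell above 0.3 N and height (world z) of bell_center above 0.196 m and contact force between each of the fingers, case and bell below 0.1 N), for 0.2 s.
3. the bell stands upright on the plinth, let go by the rod (horizontal distance between bell_center and plinth below 0.026 m and z of bell_center in the frame of plinth between 0.054 and 0.064 m and angle between bell_center's own z axis and vertical below 0.12 rad and linear speed of bell below 0.03 m/s and contact force between rod and bell below 0.1 N), for 0.2 s.
At the end, for the whole second after the job is handed in: The bell stands upright (within 0.12 rad) at rest on the plinth, its middle within 26 mm of the plinth's axis; the rod hangs home in its stand, handle within 12 mm of its seat and upright within 0.1 rad, turned in line with the bars (within 0.25 rad), at rest and released (all of step 3 and distance between rod_grip and stand_seat below 0.012 m and angle between rod_grip's own z axis and vertical below 0.1 rad and angle between the x axis of rod_grip and the x axis of stand_seat, either way round below 0.25 rad and linear speed of rod below 0.03 m/s); the robot touches nothing.
It fails at once if the rod or the bell bears on the glass case, its pin or its keeper with more than 15 N (contact force between any of rod, bell and case above 15 N).
It fails at once if the gripper touches the bell or bears on the case (contact force between the arm and bell above 0.5 N or contact force between the arm and case above 5 N).
It fails at once if the bell is dropped or banged on the plinth (over 20 N) (contact force between bell and plinth above 20 N).
It fails at once if the bell falls low outside the plinth (height (world z) of bell_center below 0.053 m).
It fails at once if the clown, egg or key is moved by more than 15 mm (distance of any of clown_center, egg_center, key_center from where it was at the start of the episode above 0.015 m).
It also fails if it takes over 72 s, if anything falls off the work surface, if the arm or the gripper's body presses on something with over 40 N, if the wrist force passes 120 N, or if a joint passes its speed limit or range.

### The arm

A 7-joint arm with a two-finger parallel gripper is mounted at the origin on the work surface. World frame = base frame: x ahead of the robot, y to its left, z up, the work surface at z = 0. Lengths are in m, angles in degrees, forces in N, time in s.
With the tool pointing down it reaches from about 0.425 to 0.875 m from the base axis. Payload 8.4 kg.
Tool frame: the origin (TCP) lies between the finger pads; the fingertips stand 19 mm ahead of it and the grasp point (between the pads) is the TCP; z points along the fingers, y is the line along which they close (so a half turn about z gives the same grasp; the last joint's range is limited). The gripper opens to 87 mm and grips with 3 to 60 N. Pads are 19 mm wide; open, the fingers measure 117 mm over their backs; the gripper's body (75 mm by 190 mm) begins 51 mm behind the grasp point.
Start: joints at [59.175, 19.091, 2.286, 83.961, -0.768, 76.965, -3.352], TCP at [0.276, -0.588, 0.242] pointing down, gripper open.
Joint ranges: [-147.57, 147.57], [-21.85, 119.76], [-74.77, 79.35], [14.55, 137.4], [-85.83, 265.84], [4.83, 119.75], [-152.11, 152.11]. Speed limits (degrees/s): [127.2, 127.2, 159.86, 159.86, 180, 180, 180].

### API

Orientations are given as [roll, pitch, yaw] about the fixed x, y, z axes, in that order (R = Rz(yaw) Ry(pitch) Rx(roll)).
In Python, from bench import observe, capture, workorder gives the robot as it stands. The module is installed in compiled form; this text tells all that it offers.
- The arm moves only by the tool carry_out, never from a script. Its argument "motion" is a list of rows, each a list of 3 entries, a list of its own where there are three numbers: the closure, from 0 (fully open) to 1 (shut), then the shift along the tool's x, y, z in m, then the turn about the tool's z in rad. In form: [[fingers, [tx, ty, tz], turn], ...]. A call has 1 to 20 rows; each row is the pose to reach, as a shift and turn from the pose commanded when the call began, along the tool's axes at that moment; what a row does not reach only later rows make up. A row lasts 1/12 s, in which the tool goes at most 41.7 mm and 7.16 degrees, less where a joint would pass 70% of its speed; a pose out of reach is approached as far as the arm can. A call with a gripper value outside its range is refused whole. The fingers move at their own pace and stop on an object; the grip force is fixed at half the most. Time passes only in rows, so rows that repeat a pose let the fingers close. It gives the time, the measured TCP pose, the force, the opening and the grip force at its end, in the units of the state.
- observe(): the state, without advancing time (a new reading comes with each control period).
- capture(name): name is "side" or "top" or "wrist"; returns a dict with "image" (480x640x3 uint8, red, green, blue), "vertical_fov" (degrees; the focal length in pixels is half the picture's height over the tangent of half this angle, whatever the lens; pixels are square), "cx", "cy" (the principal point, pixels), "extrinsics" (4x4, takes a point from camera to world coordinates). Camera axes: x right, y up, looking along -z (the intrinsics and any distortion apply to the point x, -y, -z); pixel columns grow to the right and rows downward; lengths in m; the calibration is good to about 2 mm. A picture is of the moment at which its call begins. There is no depth.
- workorder.sign_off(): hands the job in; it is judged then, once.
The state is a dict: "time": time; "q": joint angles; "dq": joint speeds; "tau": joint torques, N m; "position": TCP position; "tcp_rot": TCP orientation; "contact_force": force on the tool from outside, world axes, zero at the start; "torque": the same for the moment, N m; "grip_width": finger opening in m; "grip_force": force on a finger pad.
Only numpy, scipy, OpenCV 4.12 (cv2) and the standard library are available. Lean on these libraries where they do the work, as an engineer would, in place of code of your own. Each camera call takes 0.05 s, during which the arm holds its last target. There are 200 camera calls.

## Working session

There is one attempt and no reset: what is moved stays moved. The work goes in short steps, Python scripts to look and compute and a tool call to move; the robot and the scene stay as the last step left them, time stands still between calls to the robot, and variables do not carry over. Pictures are saved under pics/ and viewed, at most 10 in all, crops included, and the job is handed in when it is done.

Besides the shell and the picture viewer there is one more tool, called after "Request:" as name([rows], argument=value, ...), one row to a line, values as JSON. carry_out: Moves the arm, as the interface text tells. Its arguments: {"type":"object","properties":{"motion":{"type":"array","items":{"type":"array"}}},"required":["motion"]}

```bash
mkdir -p pics; python3 - <<'E'
from bench import observe, capture
import cv2
print(observe())
for n in ("side","top","wrist"):
    c=capture(n); cv2.imwrite(f"pics/{n}0.png",c["image"][...,::-1])
    print(n,{k:(v.round(4).tolist() if hasattr(v,'round') and hasattr(v,'tolist') else v) for k,v in c.items() if k!="image"})
E
```

```text
{'time': 0.0, 'q': array([59.17365865, 19.13339387,  2.28359448, 84.01217631, -0.76600582,
       76.96345001, -3.35187244]), 'dq': array([-0.05280802, -0.02446384,  0.04139713,  0.02245492,  0.03864828,
        0.01346196, -0.05824298]), 'tau': array([ 2.96019980e-04, -6.56361079e+01,  1.33537978e+00, -4.03811431e+01,
       -5.97927603e-02,  4.47687332e-02,  1.15637522e-04]), 'position': array([ 0.27595719, -0.58803135,  0.24063101]), 'tcp_rot': array([-1.79906508e+02,  7.81524267e-03,  2.51428852e+01]), 'contact_force': array([0.1588877 , 1.00669462, 0.07053749]), 'torque': array([-0.02800549,  0.01508742,  0.01218057]), 'grip_force': 0.0, 'grip_width': 0.08687536493624354}
side {'vertical_fov': 54.32820888522757, 'cx': 324.7666299829876, 'cy': 244.24862747086507, 'extrinsics': [[-0.783, 0.3013, -0.5441, 0.0966], [-0.6219, -0.3868, 0.6808, 0.5206], [-0.0054, 0.8716, 0.4903, 0.5068], [0.0, 0.0, 0.0, 1.0]]}
top {'vertical_fov': 44.4845957895146, 'cx': 325.6239785892089, 'cy': 236.24740288537723, 'extrinsics': [[-0.0294, 0.9961, -0.0834, 0.4232], [-0.9996, -0.0295, 0.0005, 0.009], [-0.0019, 0.0834, 0.9965, 1.2414], [0.0, 0.0, 0.0, 1.0]]}
wrist {'vertical_fov': 59.2096910882827, 'cx': 319.08722687029245, 'cy': 243.74151771602516, 'extrinsics': [[0.4254, 0.8715, 0.2441, 0.3436], [-0.905, 0.4097, 0.1142, -0.5564], [-0.0005, -0.2695, 0.963, 0.3846], [0.0, 0.0, 0.0, 1.0]]}
```

View pics/side0.png

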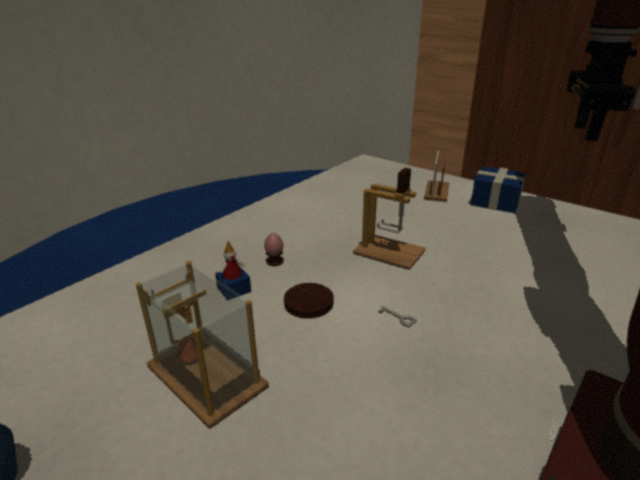

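View pics/top0.png

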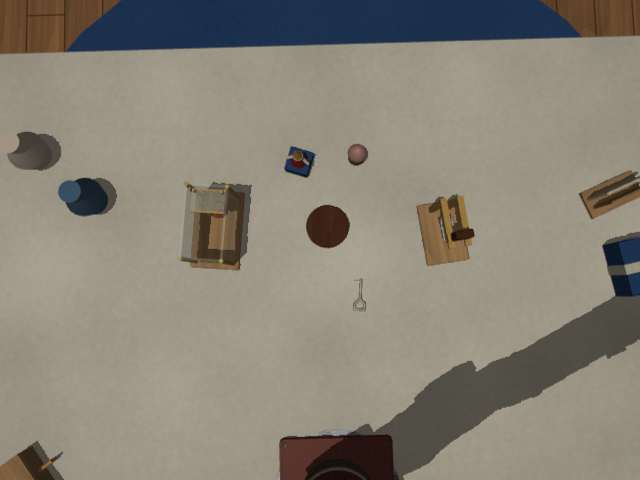

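The side view shows the case (foot near 205,370), clown, egg, plinth (308,300), key and stand with the rod (dark handle 403,180). The top view shows the case at (212,230) with its keeper at the top edge (+x), the plinth at (327,226), and the stand at (443,235) with the rod handle at (462,235).

```bash
cat > h.py <<'E'
import numpy as np, cv2
from bench import observe, capture
from scipy.spatial.transform import Rotation as R
class Cam:
    def __init__(s,name):
        c=capture(name); s.img=c["image"]; s.E=np.array(c["extrinsics"]); s.c=np.array([c["cx"],c["cy"]])
        s.f=s.img.shape[0]/2/np.tan(np.radians(c["vertical_fov"]/2))
    def ray(s,p):
        d=(np.asarray(p,float)-s.c)/s.f
        return s.E[:3,3], s.E[:3,:3]@np.array([d[0],-d[1],-1])
    def plane(s,p,z):
        o,d=s.ray(p); return o+d*(z-o[2])/d[2]
    def proj(s,P):
        q=s.E[:3,:3].T@(np.asarray(P,float)-s.E[:3,3]); return s.c+s.f*np.array([q[0],-q[1]])/-q[2]
def meet(c1,p1,c2,p2):
    o1,d1=c1.ray(p1);o2,d2=c2.ray(p2);d1=d1/np.linalg.norm(d1);d2=d2/np.linalg.norm(d2)
    t=np.linalg.lstsq(np.c_[d1,-d2],o2-o1,rcond=None)[0]
    a,b=o1+d1*t[0],o2+d2*t[1]; return (a+b)/2,np.linalg.norm(a-b)
E
python3 - <<'E'
from h import *
t=Cam("top"); s=Cam("side")
def crop(i,x,y,w,h,k): return cv2.resize(i[y:y+h,x:x+w],None,fx=k,fy=k,interpolation=cv2.INTER_CUBIC)
a=crop(t.img,165,170,100,110,4)[:300*2]
m=np.hstack([crop(t.img,170,175,100,75,4),crop(t.img,400,185,100,75,4)])
m2=np.hstack([crop(s.img,130,255,133,100,3)[:300,:399],crop(s.img,345,160,133,100,3)[:300,:399]])
m2=cv2.resize(m2,(800,300))
cv2.imwrite("pics/m1.png",np.vstack([m,m2])[...,::-1])
# plinth
hsv=cv2.cvtColor(t.img,cv2.COLOR_RGB2HSV)
print(t.img[226,327],t.img[235,462],t.img[250,235],t.img[220,430])
sub=t.img.astype(int).sum(2)<170
n,l,st,ce=cv2.connectedComponentsWithStats(sub.astype(np.uint8))
for i in range(1,n):
    if 40<st[i,4]<5000: print(st[i],ce[i],t.plane(ce[i],.016))
E
```

```text
[62 36 23] [55 30 20] [66 53 36] [137 106  71]
[ 26   0  29  52 100] [31.03 19.45] [1.01531926 0.63184641 0.016     ]
[59  0  7 51 75] [64.05333333 20.21333333] [1.01143632 0.56032396 0.016     ]
[593   0   4  36  58] [594.63793103  17.60344828] [ 0.98245515 -0.58666667  0.016     ]
[631   0   4  35  50] [632.52  16.9 ] [ 0.98154453 -0.66851736  0.016     ]
[285 147  29  30 466] [299.6695279  162.69313305] [0.68363316 0.05869014 0.016     ]
[588 174  48  25 241] [612.39834025 185.65145228] [ 0.61486591 -0.59924541  0.016     ]
[  67  178   41   37 1005] [ 89.12935323 198.039801  ] [0.62132703 0.50441889 0.016     ]
[594 183  46  25 293] [616.33105802 195.71331058] [ 0.59324017 -0.60601242  0.016     ]
[223 187  22  78 745] [235.06845638 225.00134228] [0.55506433 0.1976843  0.016     ]
[448 197  26  44 408] [459.14460784 224.66421569] [ 0.54183544 -0.2723691   0.016     ]
[429 200  14  18 101] [436.03960396 207.45544554] [ 0.57962113 -0.22557601  0.016     ]
[ 307  205   42   43 1392] [327.29597701 225.80531609] [0.54762958 0.00419487 0.016     ]
[197 213  23  46 565] [205.70973451 238.42123894] [0.52862349 0.25966912 0.016     ]
[603 237  37  30 827] [622.2623942  251.53204353] [ 0.47538366 -0.61006426  0.016     ]
[611 273  29  24 581] [626.38209983 284.56282272] [ 0.40648364 -0.61369778  0.016     ]
[ 280  432  119   48 3575] [352.77090909 458.11020979] [ 0.07213981 -0.03344769  0.016     ]
[ 18 446  37  34 592] [ 34.57432432 464.40033784] [0.07839053 0.61299434 0.016     ]
```

View pics/m1.png

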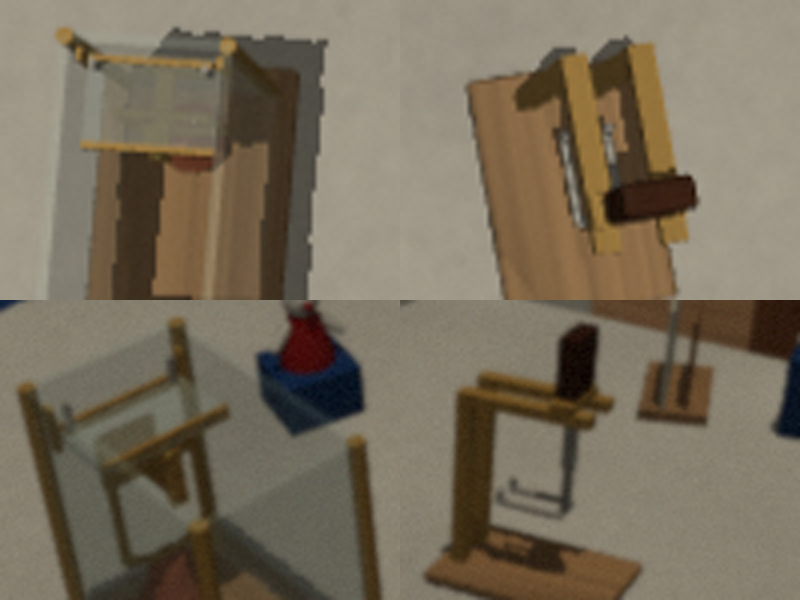

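The mosaic shows the stand's two bars tilted about 10° with the handle at top-view pixel ≈(463,234). The keeper's front brass edge runs from about (190,212) to (223,213) in the top view and from about (163,310) to (206,292) in the side view.

```bash
python3 - <<'E'
from h import *
t=Cam("top"); s=Cam("side")
def T(x,y,x0=170,y0=175): return [x0+x/4,y0+y/4]
def S(x,y,x0=130,y0=255): return [x0+x*399/400/3,y0+y/3]
h=T(652-400,196,400,185); print("handle",t.plane(h,.19))
for a in [(605-400,245),(575-400,58),(678-400,240),(643-400,45)]: print("bar",t.plane(T(*a,400,185),.14))
print("keeper front L",meet(t,T(84,147),s,S(225,410)),"other",meet(t,T(212,152),s,S(103,466)))
print("post tops",meet(t,T(65,36),s,S(178,323)),meet(t,T(229,46),s,S(28,387)))
# birch foot corners via side/top: print masks of foot
m=cv2.inRange(t.img[170:290,160:260],(90,65,35),(255,150,110))
E
```

```text
handle [ 0.50792761 -0.23852636  0.19      ]
bar [ 0.48951846 -0.22709574  0.14      ]
bar [ 0.57851394 -0.21710555  0.14      ]
bar [ 0.49085695 -0.26149086  0.14      ]
bar [ 0.58375911 -0.24955271  0.14      ]
keeper front L (array([ 0.56402768,  0.27051349, -0.0062028 ]), np.float64(0.06748098175184022)) other (array([ 0.60847073,  0.2586719 , -0.09093271]), np.float64(0.04302291930272463))
post tops (array([0.61321616, 0.26667058, 0.02089845]), np.float64(0.08485096267028742)) (array([ 0.67053414,  0.25211766, -0.07716038]), np.float64(0.05692091615621034))
```

```bash
python3 - <<'E'
from h import *
t=Cam("top"); s=Cam("side")
def T(x,y,x0=170,y0=175): return [x0+x/4,y0+y/4]
def S(x,y,x0=130,y0=255): return [x0+x*399/400/3,y0+y/3]
print("keeper front +y",meet(t,T(84,147),s,S(103,464)),"-y",meet(t,T(212,152),s,S(226,410)))
print("keeper back",meet(t,T(92,63),s,S(80,426)),meet(t,T(216,68),s,S(178,378)))
print("post tops",meet(t,T(65,36),s,S(28,387)),meet(t,T(229,46),s,S(178,323)))
print("side posts",[s.plane(S(*p),.152) for p in [(28,387),(178,323),(200,522),(357,438)]])
E
```

```text
keeper front +y (array([ 0.58880315,  0.2975154 , -0.04156898]), np.float64(0.014106475561373696)) -y (array([ 0.5848712 ,  0.22944818, -0.05877373]), np.float64(0.016851870043863862))
keeper back (array([ 0.63292394,  0.28992754, -0.05101238]), np.float64(0.02617252633797453)) (array([ 0.63282869,  0.22697498, -0.06773969]), np.float64(0.019330960735988962))
post tops (array([ 0.64620951,  0.30093161, -0.02314396]), np.float64(0.018731785234167124)) (array([ 0.64076913,  0.21532558, -0.04050288]), np.float64(0.018238611994254167))
side posts [array([0.45901705, 0.36957933, 0.152     ]), array([0.44414328, 0.31924232, 0.152     ]), array([0.36913035, 0.36836308, 0.152     ]), array([0.35562576, 0.31628691, 0.152     ])]
```

Request:
carry_out([
  [0,[0,0,-0.03],0],
  [0,[0.01,-0.03,-0.06],-0.1],
  [0,[0.03,-0.06,-0.09],-0.2],
  [0,[0.06,-0.09,-0.09],-0.3],
  [0,[0.09,-0.12,-0.09],-0.4],
  [0,[0.12,-0.15,-0.09],-0.5],
  [0,[0.15,-0.165,-0.09],-0.6],
  [0,[0.18,-0.18,-0.09],-0.7],
  [0,[0.21,-0.195,-0.09],-0.8],
  [0,[0.24,-0.205,-0.09],-0.9],
  [0,[0.27,-0.21,-0.09],-1.0],
  [0,[0.3,-0.215,-0.09],-1.1],
  [0,[0.325,-0.22,-0.09],-1.18],
  [0,[0.345,-0.22,-0.09],-1.22],
  [0,[0.357,-0.219,-0.09],-1.26],
  [0,[0.357,-0.219,-0.09],-1.27],
  [0,[0.357,-0.219,-0.09],-1.27],
])

```text
time: 1.87
position: [0.506, -0.2389, 0.3313]
tcp_rot: [-180.0, -0.0, 97.9]
contact_force: [-0.7, 0.7, -0.3]
grip_width: 0.0867
grip_force: 0.0
```

```bash
python3 - <<'E'
from h import *
t=Cam("top"); s=Cam("side"); w=Cam("wrist")
print("f",t.f,s.f,w.f)
print("plinth",s.proj([.5476,.0042,.016]),"vs 308,297"); print("handle",s.proj([.508,-.2385,.19]),"vs 403,170")
print("stand bar",s.proj([.4895,-.227,.14]))
print("case",s.proj([.6,.26,.0]), "clown",s.proj([.69,.0587,0.0]),"vs 233,293")
o=observe(); print(o["position"],t.proj(o["position"]),s.proj(o["position"]),w.E.round(3).tolist())
cv2.imwrite("pics/w1.png",np.vstack([w.img[...,::-1]]))
E
```

```text
f 586.8632371028799 467.71000481611094 422.39322377219736
plinth [308.39165794 295.69163295] vs 308,297
handle [403.95043338 170.39900003] vs 403,170
stand bar [407.30941046 198.71414961]
case [171.47336543 370.72311846] clown [232.55849509 288.73452704] vs 233,293
[ 0.50521161 -0.23979464  0.33167733] [484.95344965 227.77535583] [411.93213428  94.39677518] [[0.991, -0.13, -0.036, 0.496], [0.135, 0.954, 0.268, -0.166], [-0.001, -0.27, 0.963, 0.475], [0.0, 0.0, 0.0, 1.0]]
```

View pics/w1.png

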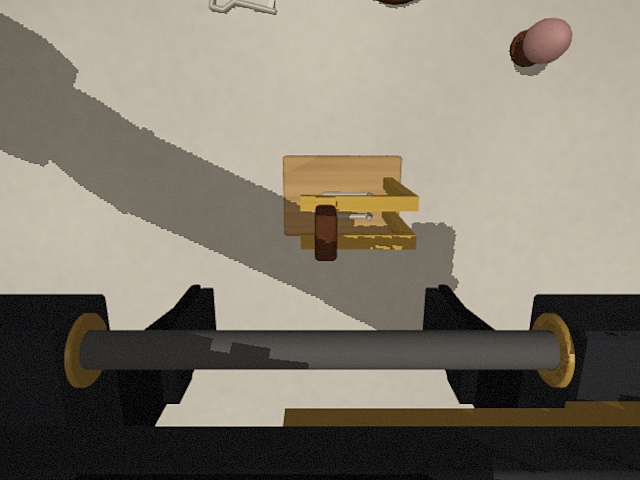

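The wrist view shows the handle as a dark block at columns 315–337 and rows 206–260, with its top face centred near (326,236). The bars run along the columns at rows ~202 and ~242.

```bash
python3 - <<'E'
from h import *
t=Cam("top"); s=Cam("side"); w=Cam("wrist")
def T(x,y,x0=170,y0=175): return [x0+x/4,y0+y/4]
def S(x,y,x0=130,y0=255): return [x0+x*399/400/3,y0+(y-300)/3]
print("keeper front +y",meet(t,T(84,147),s,S(103,464)),"-y",meet(t,T(212,152),s,S(226,410)))
print("keeper back",meet(t,T(92,63),s,S(80,426)),meet(t,T(216,68),s,S(178,378)))
print("post tops",meet(t,T(65,36),s,S(28,387)),meet(t,T(229,46),s,S(178,323)))
print("side posts",[s.plane(S(*p),.152) for p in [(28,387),(178,323),(200,522),(357,438)]])
print("handle pred px",w.proj([.508,-.2385,.19]))
c=w.img[195:270,300:350].astype(int)
m=((c.sum(2)<220)&(c[...,0]>1.5*c[...,2])).astype(np.uint8)
n,l,st,ce=cv2.connectedComponentsWithStats(m); i=1+st[1:,4].argmax()
pts=np.argwhere(l==i)[:,::-1]+[300,195]; print(st[i],cv2.minAreaRect(pts.astype(np.float32)))
x0,x1=pts[:,0].min(),pts[:,0].max()+1; y1=pts[:,1].max()+1
a=w.plane([(x0+x1)/2,y1],.19); print("far edge mid",a, "width",w.plane([x1,y1],.19)-w.plane([x0,y1],.19))
# bar edges in wrist (z=.14): bars yellow
hs=cv2.cvtColor(w.img,cv2.COLOR_RGB2HSV); b=cv2.inRange(hs,(18,140,110),(32,255,255)); b[:140]=0;b[270:]=0
for x in range(345,384,8):
    r=np.flatnonzero(b[:,x]); print(x,r.min(),r.max(),[w.plane([x,k],.14)[:2].round(4) for k in (r.min(),r.max()+1)])
E
```

```text
keeper front +y (array([0.57144904, 0.26474009, 0.12993531]), np.float64(0.0023213021296752674)) -y (array([0.56671771, 0.20312491, 0.12684071]), np.float64(0.0005081644648586434))
keeper back (array([0.60886285, 0.25674009, 0.12972199]), np.float64(0.0069998027778735115)) (array([0.60697997, 0.20030942, 0.12678932]), np.float64(0.0012778675929180695))
post tops (array([0.62051841, 0.26710659, 0.15158795]), np.float64(0.00025744737777594643)) (array([0.6136092 , 0.19030936, 0.15074805]), np.float64(0.00028445155047761723))
side posts [array([0.6197835 , 0.26732761, 0.152     ]), array([0.61165362, 0.19139683, 0.152     ]), array([0.48298849, 0.27912295, 0.152     ]), array([0.47512272, 0.20300758, 0.152     ])]
handle pred px [321.44525833 234.43623671]
[   0   10   50   56 1397] ((325.4200439453125, 233.44003295898438), (48.0, 52.599998474121094), 36.869895935058594)
far edge mid [ 0.51317748 -0.25746014  0.19      ] width [0.03520259 0.00482438 0.        ]
345 196 243 [array([ 0.5243, -0.2172]), array([ 0.5304, -0.2566])]
353 196 245 [array([ 0.5307, -0.2163]), array([ 0.5372, -0.2574])]
361 197 248 [array([ 0.5372, -0.2163]), array([ 0.5442, -0.2591])]
369 157 247 [array([ 0.5382, -0.1844]), array([ 0.5506, -0.2573])]
377 195 248 [array([ 0.5496, -0.2129]), array([ 0.5573, -0.2573])]
```

Request:
carry_out([
  [0,[0,0.004,0.03],0.016],
  [0,[0,0.004,0.06],0.016],
  [0,[0,0.004,0.09],0.016],
  [0,[0,0.004,0.115],0.016],
  [0,[0,0.004,0.135],0.016],
  [0,[0,0.004,0.15],0.016],
  [0,[0,0.004,0.16],0.016],
  [0,[0,0.004,0.163],0.016],
  [0,[0,0.004,0.163],0.016],
  [0.5,[0,0.004,0.163],0.016],
  [0.7,[0,0.004,0.163],0.016],
  [1,[0,0.004,0.163],0.016],
  [1,[0,0.004,0.163],0.016],
  [1,[0,0.004,0.163],0.016],
  [1,[0,0.004,0.163],0.016],
  [1,[0,0.004,0.163],0.016],
])

```text
time: 3.5
position: [0.5103, -0.238, 0.1687]
tcp_rot: [180.0, 0.0, 97.0]
contact_force: [-0.3, -0.2, -0.4]
grip_width: 0.0481
grip_force: 0.0
```

Request:
carry_out([
  [1,[0,0,0],0],
  [1,[0,0,0],0],
  [1,[0,0,0],0],
  [1,[0,0,0],0],
  [1,[0,0,0],0],
  [1,[0,0,0],0],
  [1,[0,0,0],0],
  [1,[0,0,0],0],
])

```text
time: 4.17
position: [0.5102, -0.2379, 0.1685]
tcp_rot: [-180.0, -0.0, 97.0]
contact_force: [0.3, 0.2, 0.6]
grip_width: 0.0158
grip_force: 30.0
```

Request:
carry_out([
  [1,[0,0,-0.003],0],
  [1,[0,0,-0.006],0],
  [1,[0,-0.005,-0.006],0],
  [1,[0,-0.015,-0.006],0],
  [1,[0,-0.03,-0.006],0],
  [1,[0,-0.045,-0.006],0],
  [1,[0,-0.06,-0.006],0],
  [1,[0,-0.075,-0.006],0],
  [1,[0,-0.085,-0.006],0],
  [1,[0,-0.09,-0.006],0],
  [1,[0,-0.09,-0.02],0],
  [1,[0,-0.09,-0.045],0],
  [1,[0,-0.09,-0.075],0],
  [1,[0,-0.09,-0.105],0],
  [1,[0,-0.09,-0.13],0],
  [1,[0,-0.09,-0.147],0],
  [1,[0,-0.09,-0.152],0],
  [1,[0,-0.09,-0.152],0],
])

```text
time: 5.67
position: [0.4215, -0.249, 0.3216]
tcp_rot: [179.9, 0.1, 97.0]
contact_force: [-0.7, 1.0, -2.5]
grip_width: 0.0156
grip_force: 30.0
```

Request:
carry_out([
  [1,[0.012,0.004,0],0],
  [1,[0.035,0.011,0],0.01],
  [1,[0.065,0.02,0],0.03],
  [1,[0.1,0.031,0],0.045],
  [1,[0.135,0.042,0],0.06],
  [1,[0.17,0.053,0],0.08],
  [1,[0.205,0.064,0],0.095],
  [1,[0.24,0.075,0],0.11],
  [1,[0.275,0.085,0],0.125],
  [1,[0.31,0.096,0],0.14],
  [1,[0.345,0.107,0],0.16],
  [1,[0.38,0.118,0],0.175],
  [1,[0.41,0.127,0],0.19],
  [1,[0.435,0.135,0],0.2],
  [1,[0.455,0.141,0],0.21],
  [1,[0.467,0.145,0],0.216],
  [1,[0.473,0.147,0],0.216],
  [1,[0.473,0.147,0],0.216],
  [1,[0.473,0.147,0],0.216],
])

```text
time: 7.25
position: [0.5087, 0.2382, 0.3196]
tcp_rot: [-179.9, 0.0, 84.7]
contact_force: [0.0, -0.5, -1.9]
grip_width: 0.0155
grip_force: 30.0
```

```bash
python3 - <<'E'
from h import *
t=Cam("top"); s=Cam("side"); w=Cam("wrist"); o=observe(); print(o["position"],o["tcp_rot"])
def crop(i,x,y,w,h,k): return cv2.resize(i[y:y+h,x:x+w],None,fx=k,fy=k,interpolation=cv2.INTER_CUBIC)
a=crop(s.img,110,160,200,240,2.5)      # 500x600
b=crop(w.img,180,20,300,300,1)         # 300x300
c=crop(t.img,150,160,100,100,3)
cv2.imwrite("pics/m2.png",np.hstack([a,np.vstack([b,c])])[...,::-1])
E
```

```text
[0.50932461 0.23723981 0.32038334] [-1.79999409e+02  4.52167514e-02  8.45250162e+01]
```

View pics/m2.png

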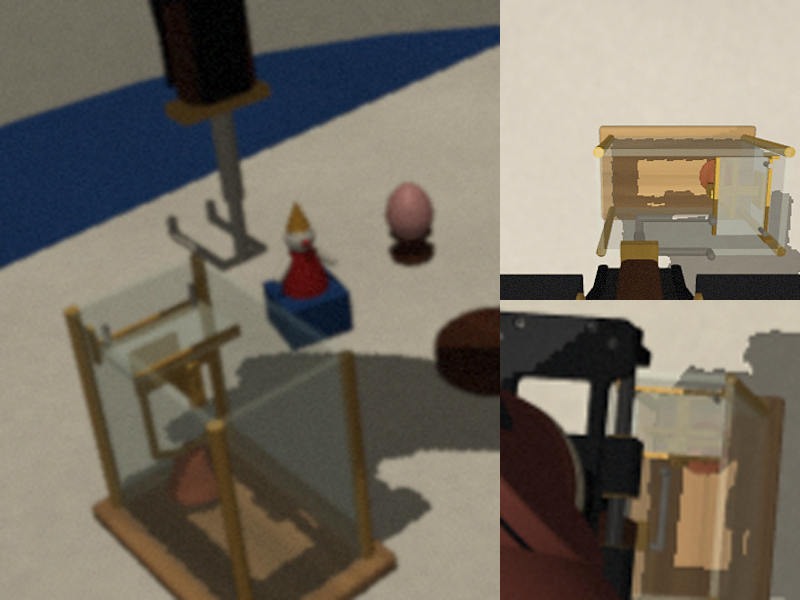

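The side panel shows the fork hanging straight, with tips at about (172,219) and (212,206) in crop pixels. Below it the case shows the bail, peg and keeper. The wrist panel shows the four post tops and the keeper's front edge at column ~396.

```bash
python3 - <<'E'
from h import *
s=Cam("side"); w=Cam("wrist"); t=Cam("top"); o=observe(); p=o["position"]; print(p)
S=lambda x,y:[110+x/2.5,160+y/2.5]
W=lambda x,y:[x-500+180,y+20]
rz=R.from_euler('z',o["tcp_rot"][2]-90,degrees=True)
for y,ob in((11,(172,219)),(-11,(212,206))):
    q=s.proj(p+rz.apply([.044,y/1e3,-.097])); print("tip pred",(q-[110,160])*2.5,"obs",ob)
P=[w.plane(W(*k),.152) for k in[(599,152),(790,152),(779,250),(603,250)]]
print(np.round(P,4), np.mean(P,0))
P2=[s.plane(S(*k),.152) for k in[(345,353),(198,256),(72,310),(215,424)]]
print("side",np.round(P2,4), np.mean(P2,0))
print("keeper front meet",meet(s,S(138,376),w,W(716,233)),meet(s,S(238,330),w,W(716,158)))
c=np.array([.5474,.2352,0]); r=R.from_euler('z',-5.4,degrees=True)
for n,v in dict(saddle=(.0415,0,.101),bailL=(.0415,.022,.1035),bailR=(.0415,-.022,.1035),kf=(.0215,.032,.128)).items():
    print(n,(s.proj(c+r.apply(v))-[110,160])*2.5, w.proj(c+r.apply(v))+[320,-20])
E
```

```text
[0.50942203 0.23766828 0.32071373]
tip pred [161.11754897 214.70735601] obs (172, 219)
tip pred [200.15775529 199.06308204] obs (212, 206)
[[0.485  0.281  0.152 ]
 [0.6245 0.2677 0.152 ]
 [0.616  0.1922 0.152 ]
 [0.479  0.2053 0.152 ]] [0.55113293 0.2365807  0.152     ]
side [[0.4755 0.2039 0.152 ]
 [0.6122 0.1909 0.152 ]
 [0.6203 0.2678 0.152 ]
 [0.4826 0.2802 0.152 ]] [0.54766435 0.23567603 0.152     ]
keeper front meet (array([0.57965578, 0.22978219, 0.12269417]), np.float64(0.05672681058593928)) (array([0.55580618, 0.24417572, 0.14679738]), np.float64(0.05631294441085869))
saddle [178.89458816 375.35584441] [728.81725334 191.50250705]
bailL [143.10893187 389.38790813] [730.87492955 166.7821012 ]
bailR [211.87700874 354.95823478] [727.98527874 216.54979284]
kf [137.66972848 377.26151583] [712.86278082 158.5518725 ]
```

```bash
python3 - <<'E'
from h import *
s=Cam("side"); w=Cam("wrist"); t=Cam("top"); o=observe(); p=o["position"]
S=lambda x,y:[110+x/2.5,160+y/2.5]
rz=R.from_euler('z',o["tcp_rot"][2]-90,degrees=True)
for y,a,b in((11,(172,219),(708,216)),(-11,(212,206),(713,253))):
    P=p+rz.apply([.044,y/1e3,-.097]); m,e=meet(s,S(*a),w,[b[0]-320,b[1]+20])
    print(y,"pred",P,"wrist px",w.proj(P)+[320,-20],"obs",b,"tri",m,e,"rod-frame diff",rz.inv().apply(m-P))
k=3
a=cv2.resize(s.img[215:275,165:235],None,fx=6,fy=6,interpolation=cv2.INTER_CUBIC)
b=cv2.resize(w.img[215:305,300:405],None,fx=4,fy=4,interpolation=cv2.INTER_CUBIC)
a=cv2.resize(s.img[160:280,160:240],None,fx=4.5,fy=4.5,interpolation=cv2.INTER_CUBIC)
out=np.zeros((540,790,3),np.uint8); out[:540,:360]=a; out[:360,365:785]=b
cv2.imwrite("pics/m3.png",out[...,::-1])
E
```

```text
11 pred [0.55420768 0.24492824 0.22371141] wrist px [711.97730257 216.22706267] obs (708, 216) tri [0.55157413 0.24272033 0.22065984] 0.0036935691825747893 rod-frame diff [-0.00241308 -0.00244693 -0.00305157]
-11 pred [0.55212841 0.22302672 0.22371141] wrist px [710.27106473 251.49780565] obs (713, 253) tri [0.55423867 0.21710765 0.21567942] 0.003732670501022423 rod-frame diff [ 0.00266024 -0.00569313 -0.00803199]
```

View pics/m3.png

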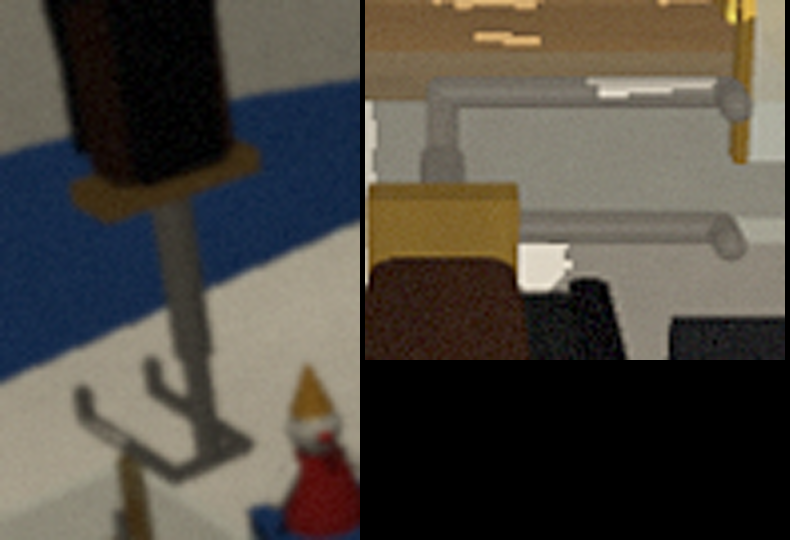

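The wrist crop shows the fork tips ~2.5 mm to -y of where they should be in the hand, and both views put the case ~3.5 mm further in x in the TCP frame. I'll correct for both and descend into the mouth.

Request:
carry_out([
  [1,[0.005,0.006,0],0],
  [1,[0.005,0.006,0.01],0],
  [1,[0.005,0.006,0.025],0],
  [1,[0.005,0.006,0.045],0],
  [1,[0.005,0.006,0.065],0],
  [1,[0.005,0.006,0.085],0],
  [1,[0.005,0.006,0.1],0],
  [1,[0.005,0.006,0.112],0],
  [1,[0.005,0.006,0.122],0],
  [1,[0.005,0.006,0.129],0],
  [1,[0.005,0.006,0.132],0],
  [1,[0.005,0.006,0.132],0],
  [1,[0.005,0.006,0.132],0],
])

```text
time: 8.78
position: [0.516, 0.2432, 0.1891]
tcp_rot: [180.0, -0.0, 84.6]
contact_force: [0.0, 0.5, -1.2]
grip_width: 0.0157
grip_force: 30.0
```

```bash
python3 - <<'E'
from h import *
t=Cam("top"); s=Cam("side"); w=Cam("wrist"); o=observe(); p=o["position"]; print(p,o["tcp_rot"],o["contact_force"])
rz=R.from_euler('z',o["tcp_rot"][2]-90,degrees=True)
a=cv2.resize(s.img[240:390,140:240],None,fx=4,fy=4,interpolation=cv2.INTER_CUBIC)
b=cv2.resize(w.img[130:280,290:390],None,fx=3.9,fy=3.9,interpolation=cv2.INTER_CUBIC)
b=cv2.resize(w.img[130:330,330:480],None,fx=2.6,fy=2.6,interpolation=cv2.INTER_CUBIC)
out=np.zeros((600,790,3),np.uint8); out[:,:400]=a; out[:b.shape[0],400:400+b.shape[1]]=b
cv2.imwrite("pics/m4.png",out[...,::-1])
for y in(11,-11):
    P=p+rz.apply([.044,y/1e3-.0023,-.097]); print((s.proj(P)-[140,240])*4,(w.proj(P)-[330,130])*2.6+[400,0])
E
```

```text
[0.51604129 0.24316069 0.18929892] [ 1.79941649e+02 -3.16220856e-02  8.46121653e+01] [ 0.10059248 -0.71986693 -1.25883427]
[180.89809297 354.92996605] [560.16421811 287.59321683]
[236.14967988 325.4084678 ] [555.7411638  378.75748155]
```

View pics/m4.png

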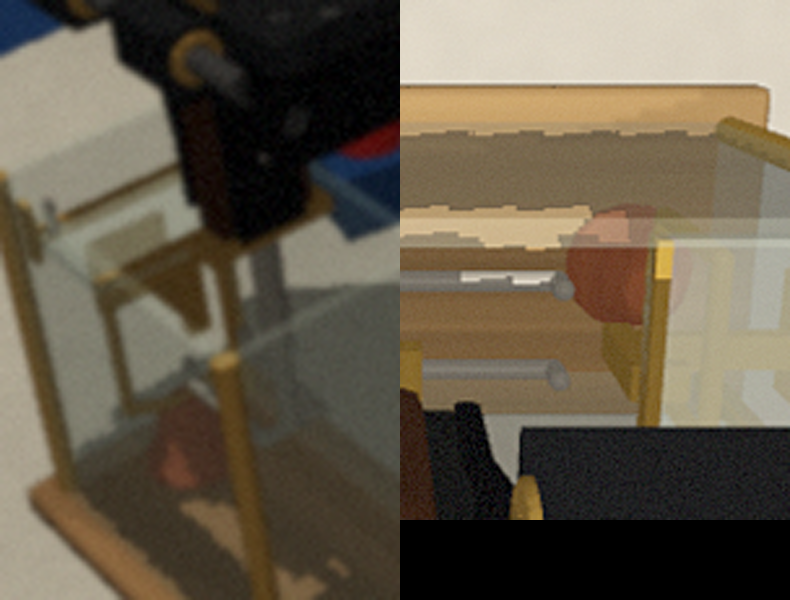

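The wrist panel shows the two prongs at rows ~282 and ~370, level with the peg region. The pin sits at about (620,350) and the bail's top bar at column ~722, seen through the clear keeper.

```bash
python3 - <<'E'
from h import *
w=Cam("wrist"); s=Cam("side")
c=np.array([.5511,.2366,0]); r=R.from_euler('z',-5.4,degrees=True)
f=lambda v:((w.proj(c+r.apply(v))-[330,130])*2.6+[400,0]).round(0)
for zk in(.118,.122,.126,.130): print("keeper corner",zk,f((.0215,.032,zk)),"-y",f((.0215,-.032,zk)))
print("bail +y top",f((.0415,.022,.106)),f((.0415,-.022,.106)),"peg edges at end",f((.0195,.004,.101)),f((.0195,-.004,.101)),f((.06,.004,.101)),f((.06,-.004,.101)))
print("pin top",f((.0195,.004,.1235)),f((.0195,-.004,.1235)))
print("bell",f((.0415,.0,.035)))
g=lambda v:((s.proj(np.array([.5476,.2355,0])+r.apply(v))-[140,240])*4).round(0)
for zk in(.118,.122,.126,.130): print("side keeper front +y",zk,g((.0215,.032,zk)),"-y",g((.0215,-.032,zk)))
E
```

```text
keeper corner 0.118 [652. 224.] -y [631. 515.]
keeper corner 0.122 [657. 229.] -y [635. 524.]
keeper corner 0.126 [662. 233.] -y [640. 533.]
keeper corner 0.13 [667. 237.] -y [644. 542.]
bail +y top [728. 259.] [711. 450.] peg edges at end [615. 332.] [613. 366.] [797. 332.] [794. 366.]
pin top [639. 366.] [636. 403.]
bell [642. 275.]
side keeper front +y 0.118 [104. 308.] -y [268. 226.]
side keeper front +y 0.122 [102. 298.] -y [266. 217.]
side keeper front +y 0.126 [100. 289.] -y [265. 207.]
side keeper front +y 0.13 [ 98. 279.] -y [263. 198.]
```

Request:
carry_out([
  [1,[-0.001,0.003,0],0],
  [1,[-0.001,0.007,0],0],
  [1,[-0.001,0.012,0],0],
  [1,[-0.001,0.017,0],0],
  [1,[-0.001,0.022,0],0],
  [1,[-0.001,0.027,0],0],
  [1,[-0.001,0.032,0],0],
  [1,[-0.001,0.036,0],0],
  [1,[-0.001,0.04,0],0],
  [1,[-0.001,0.043,0],0],
  [1,[-0.001,0.044,0],0],
  [1,[-0.001,0.044,0],0],
])

```text
time: 10.03
position: [0.5596, 0.2377, 0.1885]
tcp_rot: [-180.0, -0.0, 84.6]
contact_force: [0.4, 0.6, -1.5]
grip_width: 0.0158
grip_force: 30.0
```

```bash
python3 - <<'E'
from h import *
s=Cam("side"); w=Cam("wrist"); o=observe(); p=o["position"]; print(p,o["tcp_rot"],o["contact_force"])
a=cv2.resize(s.img[240:390,140:240],None,fx=4,fy=4,interpolation=cv2.INTER_CUBIC)
b=cv2.resize(w.img[130:330,260:410],None,fx=2.6,fy=2.6,interpolation=cv2.INTER_CUBIC)
out=np.zeros((600,790,3),np.uint8); out[:,:400]=a; out[:b.shape[0],400:400+b.shape[1]]=b
out=np.clip(out*1.5,0,255).astype(np.uint8)
cv2.imwrite("pics/m5.png",out[...,::-1])
E
```

```text
[0.55925548 0.23789282 0.18856269] [-1.79991096e+02 -2.38893857e-03  8.46243132e+01] [ 1.25577511 -0.88846274 -2.29715722]
```

View pics/m5.png

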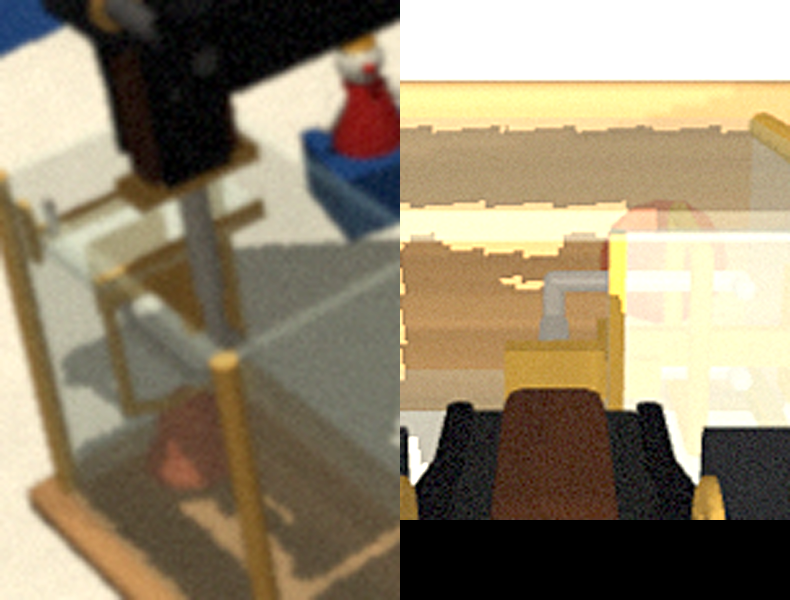

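The fork tips (740,285) are past the bail bar (column ~700) and the prongs straddle the peg. Now I'll raise.

Request:
carry_out([
  [1,[0,0,-0.003],0],
  [1,[0,0,-0.007],0],
  [1,[0,0,-0.011],0],
  [1,[0,0,-0.014],0],
  [1,[0,0,-0.016],0],
  [1,[0,0,-0.018],0],
  [1,[0,0,-0.02],0],
  [1,[0,0,-0.022],0],
  [1,[0,0,-0.024],0],
  [1,[0,0,-0.026],0],
  [1,[0,0,-0.028],0],
  [1,[0,0,-0.028],0],
  [1,[0,0,-0.028],0],
])

```text
time: 11.22
position: [0.5595, 0.2378, 0.2167]
tcp_rot: [180.0, -0.0, 84.6]
contact_force: [0.2, -0.4, -2.9]
grip_width: 0.0161
grip_force: 30.0
```

```bash
python3 -c "
from bench import observe
o=observe();print(o['position'],o['contact_force'],o['torque'])"
```

```text
[0.55945114 0.23781954 0.21668769] [ 0.19707826 -0.41608792 -2.87949037] [ 0.00366557 -0.05316641 -0.02168384]
```

Request:
carry_out([
  [1,[0,0,-0.001],0],
  [1,[0,0,-0.002],0],
  [1,[0,0,-0.003],0],
  [1,[0,0,-0.003],0],
])

```text
time: 11.55
position: [0.5595, 0.2378, 0.2198]
tcp_rot: [180.0, -0.0, 84.6]
contact_force: [-0.6, -0.1, -2.5]
grip_width: 0.0156
grip_force: 30.0
```

Request:
carry_out([
  [1,[0,0,-0.001],0],
  [1,[0,0,-0.002],0],
  [1,[0,0,-0.002],0],
])

```text
time: 11.8
position: [0.5593, 0.2377, 0.2214]
tcp_rot: [-180.0, 0.0, 84.6]
contact_force: [0.5, -0.4, -6.4]
grip_width: 0.0156
grip_force: 30.0
```

Request:
carry_out([
  [1,[0,0,-0.001],0],
  [1,[0,0,-0.002],0],
  [1,[0,0,-0.002],0],
])

```text
time: 12.05
position: [0.5593, 0.2377, 0.2235]
tcp_rot: [-180.0, 0.0, 84.6]
contact_force: [-0.6, -0.4, -7.6]
grip_width: 0.0159
grip_force: 30.0
```

Request:
carry_out([
  [1,[0,0,-0.001],0],
  [1,[0,0,-0.002],0],
  [1,[0,0,-0.003],0],
  [1,[0,0,-0.004],0],
  [1,[0,0,-0.004],0],
])

```text
time: 12.47
position: [0.5593, 0.2377, 0.2276]
tcp_rot: [-180.0, 0.0, 84.6]
contact_force: [1.3, 0.1, -9.9]
grip_width: 0.0163
grip_force: 30.0
```

Request:
carry_out([
  [1,[0,0,-0.001],0],
  [1,[0,0,-0.0012],0],
  [1,[0,0,-0.0012],0],
])

```text
time: 12.72
position: [0.5593, 0.2377, 0.2287]
tcp_rot: [-180.0, 0.0, 84.6]
contact_force: [1.1, -0.1, -9.6]
grip_width: 0.0159
grip_force: 30.0
```

```bash
python3 - <<'E'
from h import *
s=Cam("side"); w=Cam("wrist"); o=observe(); print(o["position"],o["tcp_rot"],o["contact_force"],o["torque"])
a=cv2.resize(s.img[250:360,145:225],None,fx=5,fy=5,interpolation=cv2.INTER_CUBIC)
b=cv2.resize(w.img[200:320,310:410],None,fx=3.9,fy=3.9,interpolation=cv2.INTER_CUBIC)
out=np.zeros((550,790,3),np.uint8); out[:,:400]=a; out[:b.shape[0],400:400+b.shape[1]]=b
cv2.imwrite("pics/m6.png",out[...,::-1])
E
```

```text
[0.55933914 0.23771075 0.22860785] [-1.79979836e+02  4.36750911e-03  8.46119993e+01] [  1.04101562   0.834938   -10.54748063] [ 0.13754029 -0.15227508  0.04356566]
```

View pics/m6.png

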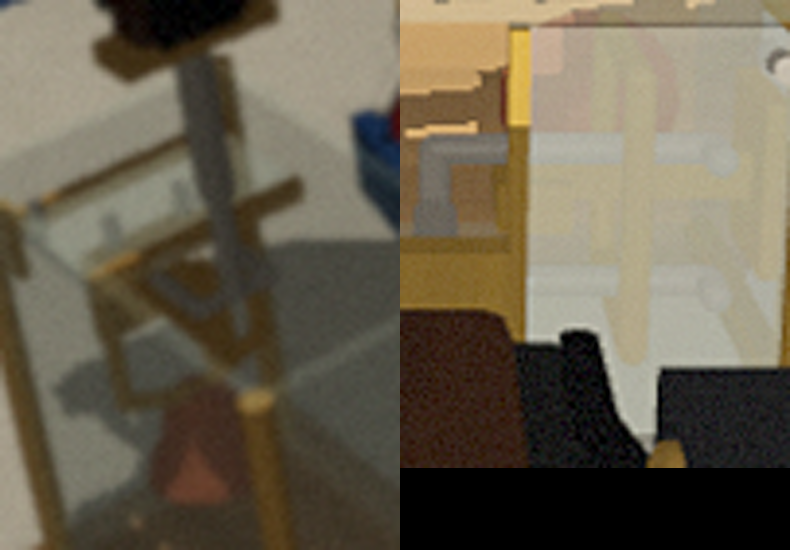

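The wrist view shows the bail bar (column ~640) centred across both prongs, with the tips (715) behind it pressing the keeper. I'll add a little height and draw out slowly.

Request:
carry_out([
  [1,[0,0,-0.0008],0],
  [1,[0,-0.0005,-0.001],0],
  [1,[0,-0.002,-0.001],0],
  [1,[0,-0.004,-0.001],0],
  [1,[0,-0.006,-0.001],0],
  [1,[0,-0.006,-0.001],0],
])

```text
time: 13.32
position: [0.5542, 0.2379, 0.2301]
tcp_rot: [179.9, -0.0, 84.6]
contact_force: [3.7, -1.9, -11.7]
grip_width: 0.0156
grip_force: 30.0
```

Request:
carry_out([
  [1,[0,-0.002,0],0],
  [1,[0,-0.004,0],0],
  [1,[0,-0.006,0],0],
  [1,[0,-0.006,0],0],
])

```text
time: 13.65
position: [0.5481, 0.2385, 0.2301]
tcp_rot: [179.9, 0.0, 84.6]
contact_force: [3.7, -0.3, -11.4]
grip_width: 0.0156
grip_force: 30.0
```

Request:
carry_out([
  [1,[0,-0.002,0],0],
  [1,[0,-0.004,0],0],
  [1,[0,-0.004,0],0],
])

```text
time: 13.9
position: [0.544, 0.2389, 0.23]
tcp_rot: [179.9, 0.0, 84.6]
contact_force: [4.2, -1.5, -12.0]
grip_width: 0.0158
grip_force: 30.0
```

Request:
carry_out([
  [1,[0,-0.002,0],0],
  [1,[0,-0.004,0],0],
  [1,[0,-0.006,0],0],
  [1,[0,-0.006,0],0],
])

```text
time: 14.23
position: [0.5379, 0.2396, 0.23]
tcp_rot: [179.9, 0.0, 84.6]
contact_force: [3.8, 0.3, -10.3]
grip_width: 0.0157
grip_force: 30.0
```

Request:
carry_out([
  [1,[0,-0.002,0],0],
  [1,[0,-0.004,0],0],
  [1,[0,-0.006,0],0],
  [1,[0,-0.006,0],0],
])

```text
time: 14.57
position: [0.5318, 0.2402, 0.23]
tcp_rot: [179.9, 0.0, 84.6]
contact_force: [3.8, -0.2, -10.8]
grip_width: 0.0159
grip_force: 30.0
```

Request:
carry_out([
  [1,[0,-0.002,0],0],
  [1,[0,-0.004,0],0],
  [1,[0,-0.006,0],0],
  [1,[0,-0.008,0],0],
  [1,[0,-0.008,0],0],
])

```text
time: 14.98
position: [0.5229, 0.242, 0.2306]
tcp_rot: [-180.0, -0.0, 84.7]
contact_force: [0.5, 0.8, -2.2]
grip_width: 0.016
grip_force: 30.0
```

Request:
carry_out([
  [1,[0,-0.002,0],0],
  [1,[0,-0.005,0],0],
  [1,[0,-0.008,0],0],
  [1,[0,-0.011,0],0],
  [1,[0,-0.013,0],0],
  [1,[0,-0.014,0],0],
  [1,[0,-0.014,0],0],
  [1,[0,-0.014,0],0],
])

```text
time: 15.65
position: [0.5097, 0.2424, 0.2298]
tcp_rot: [180.0, 0.0, 84.6]
contact_force: [0.8, 0.5, -3.0]
grip_width: 0.0156
grip_force: 30.0
```

```bash
python3 - <<'E'
from h import *
s=Cam("side"); w=Cam("wrist"); o=observe(); p=o["position"]; print(p,o["contact_force"])
def bell(c,box):
    x,y,W,H=box; hs=cv2.cvtColor(c.img[y:y+H,x:x+W],cv2.COLOR_RGB2HSV)
    m=cv2.inRange(hs,(0,90,40),(9,255,255)); n,l,st,ce=cv2.connectedComponentsWithStats(m); i=1+st[1:,4].argmax(); return ce[i]+[x,y],st[i]+[x,y,0,0,0]
a=bell(s,(140,290,110,130)); b=bell(w,(230,100,220,200)); print(a,b)
print(meet(s,a[0],w,b[0]))
rz=R.from_euler('z',o["tcp_rot"][2]-90,degrees=True); print("expect bell body ~",p+rz.apply([.035,-.0023,-.105-.081+.015]))
print("axis case x", (R.from_euler('z',5.4,degrees=True).apply(p-[.5511,.2366,0])))
a=cv2.resize(s.img[250:400,130:235],(420,600),interpolation=cv2.INTER_CUBIC)
b=cv2.resize(w.img[130:330,280:410],(370,569),interpolation=cv2.INTER_CUBIC)
out=np.zeros((600,790,3),np.uint8); out[:,:420]=a; out[:569,420:]=b
cv2.imwrite("pics/m7.png",out[...,::-1])
E
```

```text
[0.50980684 0.24237055 0.22977753] [-0.37113456 -0.42274748 -3.09881384]
(array([213., 360.]), array([212, 359,   3,   3,   4])) (array([311.91780822, 289.13013699]), array([301, 280,  25,  20, 146]))
(array([0.50644787, 0.22230169, 0.07076773]), np.float64(0.04971803583983094))
expect bell body ~ [0.54443494 0.2367862  0.05877753]
axis case x [-0.04165295  0.00185891  0.22977753]
```

Request:
carry_out([
  [1,[0,0,-0.002],0],
  [1,[0,0,-0.006],0],
  [1,[0,0,-0.012],0],
  [1,[0,0,-0.02],0],
  [1,[0,0,-0.03],0],
  [1,[0,0,-0.04],0],
  [1,[0,0,-0.05],0],
  [1,[0,0,-0.06],0],
  [1,[0,0,-0.07],0],
  [1,[0,0,-0.08],0],
  [1,[0,0,-0.09],0],
  [1,[0,0,-0.1],0],
  [1,[0,0,-0.11],0],
  [1,[0,0,-0.12],0],
  [1,[0,0,-0.13],0],
  [1,[0,0,-0.137],0],
  [1,[0,0,-0.142],0],
  [1,[0,0,-0.144],0],
  [1,[0,0,-0.144],0],
  [1,[0,0,-0.144],0],
])

```text
time: 17.42
position: [0.5096, 0.2424, 0.3734]
tcp_rot: [-180.0, 0.0, 84.6]
contact_force: [0.5, -0.5, -3.0]
grip_width: 0.0155
grip_force: 30.0
```

Request:
carry_out([
  [1,[0,0,0],0],
  [1,[0,0,0],0],
  [1,[0,0,0],0],
])

```text
time: 17.67
position: [0.5096, 0.2424, 0.3734]
tcp_rot: [-180.0, 0.0, 84.6]
contact_force: [-0.4, -0.4, -3.2]
grip_width: 0.0159
grip_force: 30.0
```

```bash
python3 - <<'E'
from h import *
s=Cam("side"); w=Cam("wrist"); t=Cam("top"); o=observe(); p=o["position"]; print(p,o["tcp_rot"],o["contact_force"])
rz=R.from_euler('z',o["tcp_rot"][2]-90,degrees=True); e=p+rz.apply([.033,-.0023,-.105-.081+.015])
for n,c in(("s",s),("w",w)):
    q=c.proj(e); x,y=q.astype(int); print(n,q, c.img[y-20:y+21:10,x].tolist())
a=cv2.resize(s.img[170:320,130:235],(420,600),interpolation=cv2.INTER_CUBIC)
b=cv2.resize(w.img[100:300,250:430],(370,411),interpolation=cv2.INTER_CUBIC)
out=np.zeros((600,790,3),np.uint8); out[:,:420]=a; out[:411,420:]=b
cv2.imwrite("pics/m8.png",out[...,::-1])
E
```

```text
[0.50961225 0.24243009 0.37365962] [-1.79990986e+02  3.37549730e-03  8.46119915e+01] [-0.14747157  0.14306482 -2.38896435]
s [188.00817803 261.14774255] [[142, 134, 118], [56, 38, 14], [55, 27, 18], [99, 47, 28], [63, 58, 47]]
w [361.02685185 228.97156423] [[158, 90, 55], [150, 85, 51], [131, 75, 45], [224, 216, 201], [129, 118, 105]]
```

View pics/m8.png

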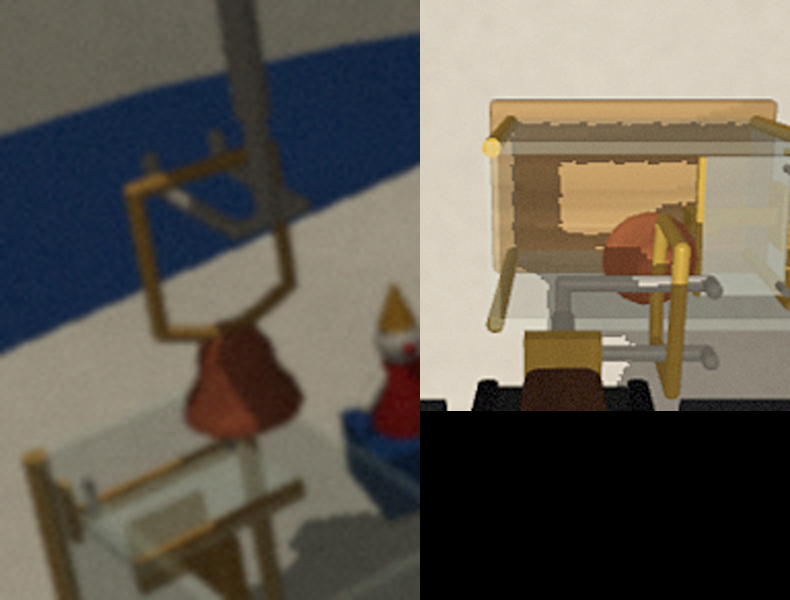

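The side panel shows the bell hanging upright from both prongs, clear above the case. The wrist panel shows the bar at column ~677, midway along the fork. I'll carry it over the plinth.

Request:
carry_out([
  [1,[-0.002,0,0],0],
  [1,[-0.006,0.001,0],0],
  [1,[-0.013,0.002,0],0],
  [1,[-0.022,0.003,0],0],
  [1,[-0.034,0.004,0],0],
  [1,[-0.048,0.006,0],0],
  [1,[-0.064,0.008,0],0],
  [1,[-0.081,0.01,0],0],
  [1,[-0.098,0.012,0],0],
  [1,[-0.115,0.014,0],0],
  [1,[-0.132,0.016,0],0],
  [1,[-0.149,0.018,0],0],
  [1,[-0.166,0.02,0],0],
  [1,[-0.182,0.022,0],0],
  [1,[-0.196,0.024,0],0],
  [1,[-0.208,0.026,0],0],
  [1,[-0.217,0.027,0],0],
  [1,[-0.224,0.028,0],0],
  [1,[-0.228,0.029,0],0],
  [1,[-0.23,0.029,0],0],
])

```text
time: 19.48
position: [0.517, 0.0103, 0.3737]
tcp_rot: [-180.0, -0.0, 84.6]
contact_force: [-0.1, 0.1, -2.4]
grip_width: 0.0159
grip_force: 30.0
```

```bash
python3 - <<'E'
from h import *
s=Cam("side"); w=Cam("wrist"); t=Cam("top"); o=observe(); p=o["position"]; print(p,o["tcp_rot"],o["contact_force"])
rz=R.from_euler('z',o["tcp_rot"][2]-90,degrees=True)
b=w.plane([250+(677-420)/2.0556,100+318/2.0556],p[2]-.1)  # bar seen in the last picture; same place in hand
print("bar in rod frame",rz.inv().apply(b-p))
q=w.proj([.5476,.0042,.016]); print("plinth pred in wrist",q)
d=(w.img.astype(int).sum(2)<190)&(w.img[...,0]>1.4*w.img[...,2]); d=d.astype(np.uint8)
n,l,st,ce=cv2.connectedComponentsWithStats(d)
for i in range(1,n):
    if st[i,4]>300: print("w",st[i],ce[i].round(1),w.plane(ce[i],.016).round(4))
d=((s.img.astype(int).sum(2)<150)&(s.img[...,0]>1.3*s.img[...,2])).astype(np.uint8)
n,l,st,ce=cv2.connectedComponentsWithStats(d)
for i in range(1,n):
    if st[i,4]>300: print("s",st[i],ce[i].round(1))
E
```

```text
[0.5168869  0.01137768 0.37376125] [-1.79995071e+02 -1.90155600e-02  8.46598018e+01] [-0.07360313  0.91042585 -1.44252112]
bar in rod frame [ 0.03485605 -0.00193784 -0.1       ]
plinth pred in wrist [344.36547552 192.87568947]
w [310 155  74  73 567] [342.3 199.3] [ 0.5446 -0.0033  0.016 ]
w [   0  222   26   94 1268] [  8.5 281.2] [ 0.116 -0.068  0.016]
w [ 293  279   52   52 2221] [319.  305.6] [ 0.5038 -0.138   0.016 ]
w [ 279  369   66   42 1802] [318.8 388.4] [ 0.4922 -0.2597  0.016 ]
s [  461     0   179   219 32098] [559.8  99.7]
s [273  21  74  31 724] [306.5  31.9]
s [302  71  32  47 576] [313.8  97.4]
s [362 192  38  59 599] [370.8 220.4]
s [ 284  282   50   36 1421] [308.7 299.9]
s [ 540  286  100  194 8898] [602.1 421.5]
s [ 155  331  105   84 2601] [204. 373.]
```

Request:
carry_out([
  [1,[0,0,0.002],0],
  [1,[0,0,0.006],0],
  [1,[0,0,0.013],0],
  [1,[0,0,0.022],0],
  [1,[0,0,0.034],0],
  [1,[0,0,0.046],0],
  [1,[0,0,0.058],0],
  [1,[0,0,0.07],0],
  [1,[0,0,0.082],0],
  [1,[0,0,0.094],0],
  [1,[0,0,0.106],0],
  [1,[0,0,0.118],0],
  [1,[0,0,0.13],0],
  [1,[0,0,0.14],0],
  [1,[0,0,0.148],0],
  [1,[0,0,0.154],0],
  [1,[0,0,0.158],0],
  [1,[0,0,0.16],0],
  [1,[0,0,0.16],0],
])

```text
time: 21.22
position: [0.5169, 0.0108, 0.2136]
tcp_rot: [-180.0, -0.0, 84.6]
contact_force: [-0.2, 0.5, -2.4]
grip_width: 0.0158
grip_force: 30.0
```

Request:
carry_out([
  [1,[0,0,0.001],0],
  [1,[0,0,0.002],0],
  [1,[0,0,0.003],0],
  [1,[0,0,0.004],0],
  [1,[0,0,0.005],0],
  [1,[0,0,0.006],0],
  [1,[0,0,0.007],0],
  [1,[0,0,0.008],0],
  [1,[0,0,0.009],0],
  [1,[0,0,0.01],0],
  [1,[0,0,0.011],0],
  [1,[0,0,0.012],0],
  [1,[0,0,0.013],0],
  [1,[0,0,0.014],0],
  [1,[0,0,0.015],0],
  [1,[0,0,0.015],0],
])

```text
time: 22.55
position: [0.5169, 0.0108, 0.1986]
tcp_rot: [-180.0, -0.0, 84.6]
contact_force: [1.0, 0.6, -1.7]
grip_width: 0.0156
grip_force: 30.0
```

```bash
python3 - <<'E'
from bench import observe
o=observe(); print(o["position"],o["contact_force"],o["torque"])
E
```

```text
[0.51685844 0.01078133 0.19857833] [ 1.01353007  0.62824144 -1.67214232] [-0.00790182 -0.11799748  0.01683938]
```

Request:
carry_out([
  [1,[0,0,0.003],0],
  [1,[0,0,0.007],0],
  [1,[0,0,0.011],0],
  [1,[0,0,0.014],0],
  [1,[0,0,0.014],0],
  [1,[0,0,0.014],0],
])

```text
time: 23.05
position: [0.5168, 0.0108, 0.1845]
tcp_rot: [-180.0, -0.0, 84.6]
contact_force: [-0.3, -0.8, -1.1]
grip_width: 0.016
grip_force: 30.0
```

```bash
python3 - <<'E'
from h import *
o=observe(); print(o["position"],o["contact_force"],o["torque"])
s=Cam("side"); c=np.array([.549,.005,0])
hs=cv2.cvtColor(s.img,cv2.COLOR_RGB2HSV)
m=cv2.inRange(hs,(0,100,40),(12,255,255)); n,l,st,ce=cv2.connectedComponentsWithStats(m)
print([(st[i].tolist(),ce[i].round()) for i in range(1,n) if st[i,4]>80])
for z in (.016,.031,.046,.097,.102): print(z,s.proj(c+[0,0,z]).round(1))
print("bar ends",s.proj(c+[.002,.022,.1]).round(),s.proj(c+[-.002,-.022,.1]).round())
E
```

```text
[0.51676077 0.01077786 0.18449873] [-0.34660661 -0.80454725 -1.05112336] [-0.03784775 -0.06821368  0.06817164]
[([461, 0, 179, 218, 27546], array([559., 100.])), ([289, 88, 44, 7, 168], array([312.,  91.])), ([224, 256, 16, 22, 228], array([232., 268.])), ([285, 282, 39, 30, 660], array([303., 298.])), ([541, 420, 75, 60, 2373], array([574., 458.]))]
0.016 [307.5 295.6]
0.031 [307.3 288.7]
0.046 [307.1 281.7]
0.097 [306.4 256.8]
0.102 [306.3 254.3]
bar ends [297. 260.] [315. 251.]
```

Request:
carry_out([
  [1,[0,-0.002,0],0],
  [1,[0,-0.005,0],0],
  [1,[0,-0.008,0],0],
  [1,[0,-0.011,0],0],
  [1,[0,-0.015,0],0],
  [1,[0,-0.019,0],0],
  [1,[0,-0.024,0],0],
  [1,[0,-0.03,0],0],
  [1,[0,-0.036,0],0],
  [1,[0,-0.042,0],0],
  [1,[0,-0.048,0],0],
  [1,[0,-0.052,0],0],
  [1,[0,-0.055,0],0],
  [1,[0,-0.055,0],0],
  [1,[0,-0.055,0],0],
])

```text
time: 24.35
position: [0.4622, 0.0159, 0.1849]
tcp_rot: [180.0, 0.0, 84.6]
contact_force: [-0.5, 0.1, -1.9]
grip_width: 0.0157
grip_force: 30.0
```

```bash
python3 - <<'E'
from h import *
o=observe(); print(o["position"],o["contact_force"])
s=Cam("side"); t=Cam("top")
hs=cv2.cvtColor(s.img,cv2.COLOR_RGB2HSV)
# bell body reddish-bronze brighter than plinth, bail brass
g=s.img[245:305:3,306].tolist(); print(list(zip(range(245,305,3),g)))
E
```

```text
[0.46222234 0.01587266 0.18489456] [-0.54477381  0.08691779 -1.85568772]
[(245, [161, 152, 135]), (248, [160, 149, 133]), (251, [161, 153, 135]), (254, [117, 107, 86]), (257, [124, 114, 91]), (260, [156, 150, 129]), (263, [159, 149, 131]), (266, [160, 152, 134]), (269, [160, 153, 134]), (272, [161, 152, 136]), (275, [164, 154, 136]), (278, [144, 137, 122]), (281, [63, 44, 28]), (284, [76, 40, 20]), (287, [99, 45, 27]), (290, [92, 46, 27]), (293, [96, 47, 32]), (296, [103, 50, 31]), (299, [110, 52, 34]), (302, [55, 32, 17])]
```

Request:
carry_out([
  [1,[0,0,-0.01],0],
  [1,[0,0,-0.03],0],
  [1,[0,0,-0.055],0],
  [1,[0,0,-0.08],0],
  [1,[-0.005,0,-0.1],0],
  [1,[-0.02,-0.001,-0.115],-0.02],
  [1,[-0.045,-0.003,-0.125],-0.04],
  [1,[-0.075,-0.004,-0.13],-0.06],
  [1,[-0.105,-0.006,-0.13],-0.08],
  [1,[-0.135,-0.008,-0.13],-0.1],
  [1,[-0.165,-0.01,-0.13],-0.13],
  [1,[-0.195,-0.012,-0.13],-0.16],
  [1,[-0.22,-0.013,-0.13],-0.18],
  [1,[-0.242,-0.014,-0.13],-0.2],
  [1,[-0.257,-0.015,-0.13],-0.21],
  [1,[-0.265,-0.0155,-0.13],-0.216],
  [1,[-0.2676,-0.0156,-0.13],-0.216],
  [1,[-0.2676,-0.0156,-0.13],-0.216],
  [1,[-0.2676,-0.0156,-0.13],-0.216],
])

```text
time: 26.03
position: [0.422, -0.2479, 0.315]
tcp_rot: [180.0, -0.0, 97.0]
contact_force: [0.5, 0.4, -2.2]
grip_width: 0.0157
grip_force: 30.0
```

Request:
carry_out([
  [1,[-0.001,-0.001,0.01],0],
  [1,[-0.001,-0.001,0.03],0],
  [1,[-0.001,-0.001,0.055],0],
  [1,[-0.001,-0.001,0.08],0],
  [1,[-0.001,-0.001,0.1],0],
  [1,[-0.001,-0.001,0.118],0],
  [1,[-0.001,-0.001,0.13],0],
  [1,[-0.001,-0.001,0.1355],0],
  [1,[-0.001,-0.001,0.1365],0],
  [1,[-0.001,-0.001,0.1365],0],
])

```text
time: 26.87
position: [0.4209, -0.25, 0.1786]
tcp_rot: [180.0, 0.0, 97.0]
contact_force: [0.7, 0.5, -1.2]
grip_width: 0.016
grip_force: 30.0
```

Request:
carry_out([
  [1,[0,0.004,0],0],
  [1,[0,0.012,0],0],
  [1,[0,0.022,0],0],
  [1,[0,0.032,0],0],
  [1,[0,0.042,0],0],
  [1,[0,0.052,0],0],
  [1,[0,0.062,0],0],
  [1,[0,0.072,0],0],
  [1,[0,0.08,0],0],
  [1,[0,0.086,0],0],
  [1,[0,0.089,0],0],
  [1,[0,0.09,0],0],
  [1,[0,0.09,0],0],
  [1,[0,0.09,0],0],
])

```text
time: 28.03
position: [0.5096, -0.2394, 0.1782]
tcp_rot: [-180.0, 0.0, 97.0]
contact_force: [-0.5, 0.5, -0.5]
grip_width: 0.0155
grip_force: 30.0
```

Request:
carry_out([
  [1,[0.001,0.0005,0.001],0],
  [1,[0.0015,0.0005,0.003],0],
  [1,[0.0015,0.0005,0.005],0],
  [1,[0.0015,0.0005,0.007],0],
  [1,[0.0015,0.0005,0.007],0],
])

```text
time: 28.45
position: [0.5099, -0.2376, 0.1707]
tcp_rot: [-180.0, -0.0, 97.0]
contact_force: [-0.2, -1.9, -1.3]
grip_width: 0.0156
grip_force: 30.0
```

Request:
carry_out([
  [1,[0,0,0.001],0],
  [1,[0,0,0.002],0],
  [1,[0,0,0.0025],0],
  [1,[0,0,0.0025],0],
])

```text
time: 28.78
position: [0.5103, -0.2376, 0.1687]
tcp_rot: [-180.0, -0.0, 97.0]
contact_force: [0.6, 0.3, -1.9]
grip_width: 0.0158
grip_force: 30.0
```

Request:
carry_out([
  [1,[0,0,0.0005],0],
  [1,[0,0,0.001],0],
  [1,[0,0,0.001],0],
])

```text
time: 29.03
position: [0.5104, -0.2377, 0.1686]
tcp_rot: [180.0, 0.0, 97.0]
contact_force: [-3.1, 0.8, 5.5]
grip_width: 0.0158
grip_force: 30.0
```

```bash
python3 -c "
from bench import observe
o=observe();print(o['position'],o['contact_force'],o['torque'])"
```

```text
[ 0.5103599  -0.2376595   0.16857599] [-3.12227308  0.83582446  5.50726902] [0.2392381  0.65564482 0.06056811]
```

Request:
carry_out([
  [1,[0,0,-0.0006],0],
  [0.75,[0,0,-0.0006],0],
  [0.7,[0,0,-0.0006],0],
  [0.6,[0,0,-0.0006],0],
  [0.4,[0,0,-0.0006],0],
  [0.2,[0,0,-0.0006],0],
  [0,[0,0,-0.0006],0],
  [0,[0,0,-0.0006],0],
  [0,[0,0,-0.0006],0],
  [0,[0,0,-0.0006],0],
  [0,[0,0,-0.0006],0],
  [0,[0,0,-0.0006],0],
  [0,[0,0,-0.0006],0],
  [0,[0,0,-0.0006],0],
])

```text
time: 30.2
position: [0.5103, -0.2376, 0.1684]
tcp_rot: [180.0, -0.0, 97.0]
contact_force: [-0.3, 0.1, -0.3]
grip_width: 0.0851
grip_force: 0.0
```

Request:
carry_out([
  [0,[0,0,-0.003],0],
  [0,[0,0,-0.01],0],
  [0,[0,0,-0.025],0],
  [0,[0,0,-0.045],0],
  [0,[0,0,-0.07],0],
  [0,[0,0,-0.1],0],
  [0,[0,0,-0.125],0],
  [0,[0,0,-0.145],0],
  [0,[0,0,-0.16],0],
  [0,[0,0,-0.163],0],
  [0,[0,0,-0.163],0],
  [0,[0,0,-0.163],0],
])

```text
time: 31.2
position: [0.5101, -0.2376, 0.3307]
tcp_rot: [-180.0, -0.0, 97.0]
contact_force: [-0.8, 0.1, -0.6]
grip_width: 0.0868
grip_force: 0.0
```

```bash
python3 - <<'E'
from h import *
o=observe(); print(o["position"],o["contact_force"],o["grip_width"])
w=Cam("wrist"); s=Cam("side")
c=w.img[195:270,300:350].astype(int)
m=((c.sum(2)<220)&(c[...,0]>1.5*c[...,2])).astype(np.uint8)
for r in range(5,75,8): k=np.flatnonzero(m[r]); print(r+195,(k.min()+300,k.max()+300,len(k)) if len(k) else None,end="; ")
d=((s.img[150:220,360:430].astype(int).sum(2)<130)).astype(np.uint8); n,l,st,ce=cv2.connectedComponentsWithStats(d)
print([(st[i]+[360,150,0,0,0],ce[i]+[360,150]) for i in range(1,n) if st[i,4]>60], s.proj([.5065,-.2395,.168]))
g=s.img[245:305:3,306].tolist(); print([x[0] for x in g])
E
```

```text
[ 0.51005569 -0.23755749  0.33067347] [-0.81688744  0.13782035 -0.64781689] 0.08675340495349455
200 None; 208 (np.int64(311), np.int64(328), 18); 216 (np.int64(308), np.int64(329), 22); 224 (np.int64(308), np.int64(331), 24); 232 (np.int64(308), np.int64(331), 24); 240 (np.int64(301), np.int64(341), 33); 248 (np.int64(302), np.int64(347), 29); 256 (np.int64(309), np.int64(330), 22); 264 None; [(array([380, 168,  35,  29, 350]), array([401.70285714, 183.14571429])), (array([365, 193,  12,  27, 137]), array([369.6350365 , 205.95620438]))] [404.00800437 181.19141299]
[140, 136, 138, 127, 110, 138, 136, 135, 138, 137, 139, 138, 111, 97, 91, 85, 84, 90, 94, 45]
```

```bash
python3 -c "
from bench import workorder
print(workorder.sign_off())"
```

```text
the job is handed in; nothing more can be done
None
```

The bell stands upright on the plinth and the rod hangs back in its stand; the job was handed in at about 31 s with no verdict returned. The final camera and force readings were as expected, and neither the clown, the egg nor the key was approached.

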